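# Finish the gift board: seat the salt jar and snap its cap on

## Task

First stand the square blue-and-white salt jar in the empty square recess of the wooden gift board, pressed all the way down. Then put the orange snap cap on the jar's neck and press straight down until it clicks, and carry on through the click until the cap sits hard on the jar's shoulder; finish while still holding the cap pressed firmly down, without letting go. Leave the other goods on the board and the counter where they are.

Things in the scene. Friction and masses are not known exactly. Their poses are not given: they have to be found in the camera images.
- board: Wooden gift board lying fixed on the counter, 120 mm (its x) by 220 mm (its y), 20 mm thick; origin at the centre of its underside, z up. It has a square recess (centre 52 mm along its +y) with a blue-lined floor and a round one (52 mm along -y), which is occupied.
- recess (a point): Centre of the FLOOR of the board's empty square recess, 12 mm below the board's top face (so 8 mm above the counter). The recess is 53 mm square with its sides along the board's x and y, its rim chamfered 1.5 mm; axes as the board's.
- jar: Square blue-and-white ceramic salt jar, 50 x 50 mm in plan, body 50 mm tall, about 0.3 to 0.4 kg, with a white round neck (snap stud) 20 mm tall on top, 70 mm in all; it can be taken by two opposite faces. Origin at the centre of its underside, x and y square to its faces, z up. It starts upright on the counter, turned at random.
- jar_foot (a point): Centre of the jar's underside, axes as the jar's.
- jar_shoulder (a point): Centre of the jar's flat square shoulder at the root of the neck, 50 mm above its underside, axes as the jar's; the cap's foot comes to rest on it. The neck is 19 mm across, 20 mm tall, tapering to 10 mm across in its top 6 mm. Four sprung steel beads stand 3.5 mm out of it, 8 mm above the shoulder.
- cap: Orange round snap cap, 36 mm across, 40 mm tall, 40 g, standing on the counter with its open mouth down. Origin at the centre of its mouth (underside), z up; any turn about z fits. When gripped, keep the fingertips at least 5 mm above its foot, or they meet the jar's shoulder first.
- cap_mouth (a point): Centre of the cap's mouth, its lowest face. The bore is 22 mm wide at a lip 3 mm high there, 28 mm above it, 22 mm deep. Going on, the lip meets the beads 12 mm above the seated height, resistance rises to 6 to 10 N, then the beads slip past (click, force drops) and the last 5 mm or so go with little resistance until the foot stands hard on the jar's shoulder.
- cap_top (a point): Centre of the cap's flat top, 40 mm above the mouth.
- honey_jar: Amber glass round jar with a brass lid, 50 mm across, 55 mm tall, already standing in the board's round recess (43 mm of it shows above the board). A bystander: leave it.
- terminal: Grey card-payment terminal lying on the counter, 170 x 78 mm, 40 mm tall. A bystander: leave it.
- calculator: Flat black calculator, 130 x 80 mm, 14 mm thick. A bystander: leave it.
- oil_bottle: Green glass bottle, 56 mm across, 190 mm tall, upright. A bystander: leave it.
- spool: White-and-red ribbon spool lying flat, 64 mm across, 32 mm tall. A bystander: leave it.
- knife: Spreading spatula with a wooden handle, 170 mm long, lying on the counter. A bystander: leave it.
There are look-alikes about, which are no part of the job. Of the things like the cap, leave any that is green, grey or pink; of the rest the smaller one is meant.

How it is judged:
On the way, in this order (a step that is already met when the one before it is completed fails the run):
1. the jar stands fully down in the square recess (z of jar_foot in the frame of recess below 0.002 m and horizontal distance between jar_foot and recess below 0.004 m and angle between jar_foot's own z axis and vertical below 0.05 rad), for 0.2 s.
2. the cap is through the click, down on the jar's shoulder, with the jar in its recess (all of step 1 and z of cap_mouth in the frame of jar_shoulder between -0.002 and 0.002 m and horizontal distance between cap_mouth and jar_shoulder below 0.004 m and angle between the z axis of cap_mouth and the z axis of jar_shoulder, either way round below 0.08 rad), for 0.2 s.
At the end, for the whole second after the job is handed in: Jar foot within 2 mm (height) and 4 mm (sideways) of the recess floor centre, tilt under 0.05 rad; cap mouth within 2 mm (height), 4 mm (sideways), 0.08 rad of the jar shoulder; fingers still on the cap, pressing it on the jar with over 4 N for the last second (all of step 2 and contact force between cap and jar above 4 N and contact force between the fingers and cap above 1 N); the arm keeps its last pose, push and grip.
It fails at once if another thing on the counter or the board is moved by more than 30 mm (distance of any of honey_jar, terminal, calculator, oil_bottle, spool, knife from where it was at the start of the episode above 0.03 m).
It also fails if it takes over 54 s, if anything falls off the work surface, if the arm or the gripper's body presses on something with over 40 N, if the wrist force passes 120 N, or if a joint passes its speed limit or range.

## Robot

A 6-joint arm with a two-finger parallel gripper is mounted at the origin on the work surface. World frame = base frame: x ahead of the robot, y to its left, z up, the work surface at z = 0. Lengths are in m, angles in rad, forces in N, time in s.
With the tool pointing down it reaches from about 0.325 to 0.775 m from the base axis. Payload 5.5 kg.
Tool frame: the origin (TCP) lies at the very end of the fingers, on their centre line; the grasp point (between the pads) lies 19 mm behind it; z points along the fingers, y is the direction in which the jaws open and shut (so a half turn about z gives the same grasp; the last joint's range is limited). The gripper opens to 85 mm and grips with 20 to 120 N. Pads are 22 mm wide; open, the fingers measure 114 mm over their backs; the gripper's body (76 mm by 85 mm) begins 54 mm behind the grasp point. The pads swing forward as they close: fully open they stand 13 mm farther back than shut.
Start: joints at [1.231, 0.091, 1.231, -0, 1.82, -0.057], TCP at [0.167, 0.576, 0.231] pointing down, gripper open.
Joint ranges: [-2.87, 2.87], [-0.86, 2.18], [0.17, 2.46], [-1.51, 4.65], [0.06, 2.69], [-2.65, 2.65]. Speed limits (rad/s): [2.57, 2.57, 3.01, 3.14, 3.14, 3.14].

## Interface

Orientations are given as a rotation vector (axis times angle).
In Python, from plant import robot gives the robot as it stands.
- The arm moves only by the tool move_arm, never from a script. Its argument "increments" is a list of rows, each an object of numbers: "ax", "ay", "az": the turn, a rotation vector about the tool's x, y, z in rad; "tx", "ty", "tz": the shift along the tool's x, y, z in cm; "jaw": the gripper command: -1 is shut, 1 is fully open, values between are in proportion. In form: [{"ax": .., "ay": .., "az": .., "tx": .., "ty": .., "tz": .., "jaw": ..}, ...]. A call has 1 to 20 rows; each row is the pose to reach, as a shift and turn from the pose measured when the call began, along the tool's axes at that moment; what a row does not reach only later rows make up. A row lasts 1/8 s, in which the tool goes at most 62.5 mm and 10.7 degrees, less where a joint would pass 70% of its speed; a pose out of reach is approached as far as the arm can. A call with a gripper value outside its range is refused whole. The fingers move at their own pace and stop on an object; the grip force is fixed at half the most. Time passes only in rows, so rows that repeat a pose let the fingers close. It gives the time, the measured TCP pose, the force and the opening at its end, in the units of the state.
- robot.read_state(): the state, without advancing time (a new reading comes with each control period).
- robot.camera(name): name is "side" or "top" or "wrist"; returns a dict with "image" (400x640x3 uint8, red, green, blue), "K" (3x3 intrinsics, pixels), "world_from_camera" (4x4, takes a point from camera to world coordinates). Camera axes: x right, y up, looking along -z (the intrinsics and any distortion apply to the point x, -y, -z); pixel columns grow to the right and rows downward; lengths in m; the calibration is good to about 2 mm. The wrist camera is an equidistant fisheye: a pixel r from the principal point sees the ray r / f radians off the axis. A picture is of the moment at which its call begins. There is no depth.
- robot.finish_job(): hands the job in, once; it reports no verdict.
The state is a dict: "t": time; "joint_positions": joint angles; "dq": joint speeds; "tau": joint torques, N m; "tcp_pos": TCP position; "tcp_rot": TCP orientation; "wrist_force": force on the tool from outside, world axes, zero at the start; "ft_torque": the same for the moment, N m; "gripper_width": finger opening in m.
Only numpy, scipy, OpenCV 4.12 (cv2) and the standard library are available. Lean on these libraries where they do the work, as an engineer would, in place of code of your own. Each camera call takes 0.05 s, during which the arm holds its last target.

## Working session

There is one attempt and no reset: what is moved stays moved. The work goes in short steps, Python scripts to look and compute and a tool call to move; the robot and the scene stay as the last step left them, time stands still between calls to the robot, and variables do not carry over. Pictures are saved under pics/ and viewed, and the job is handed in when it is done.

Besides the shell and the picture viewer there is one more tool, called as a command line: name --argument value ..., lists and objects as JSON in quotes. move_arm: Moves the arm, as the interface text tells. Its arguments: {"type":"object","properties":{"increments":{"type":"array"}},"required":["increments"]}

```bash
mkdir -p pics; ls; python3 - <<'E'
from plant import robot
import cv2,numpy as np
s=robot.read_state()
for k,v in s.items(): print(k,np.round(v,4))
for n in ["side","top","wrist"]:
    c=robot.camera(n); cv2.imwrite(f"pics/{n}0.png",c["image"][...,::-1]); print(n,np.round(c["K"],1).tolist(),np.round(c["world_from_camera"],4).tolist(),c.keys())
    np.savez(f"{n}0.npz",**{k:v for k,v in c.items()})
E
```

```text
pics
t 0.0
joint_positions [ 1.2313e+00  9.1900e-02  1.2319e+00  1.0000e-04  1.8198e+00 -5.6700e-02]
dq [ 0.0009  0.0021  0.0011  0.0022 -0.0005  0.0005]
tau [ 1.20000e-03 -4.58737e+01 -4.18019e+01 -1.00000e-04  1.14000e-02
  0.00000e+00]
tcp_pos [0.1673 0.5759 0.2301]
tcp_rot [-4.4270e-01 -3.1098e+00  3.0000e-03]
wrist_force [ 0.3334  0.4605 -0.7343]
ft_torque [-0.0136 -0.0329 -0.0075]
gripper_width 0.0854
side [[385.3, 0.0, 321.2], [0.0, 385.3, 198.3], [0.0, 0.0, 1.0]] [[-0.9984, 0.0414, -0.0397, 0.4535], [-0.0567, -0.6035, 0.7954, 0.8382], [0.009, 0.7963, 0.6048, 0.7257], [0.0, 0.0, 0.0, 1.0]] dict_keys(['image', 'K', 'world_from_camera'])
top [[381.6, 0.0, 321.4], [0.0, 381.6, 198.1], [0.0, 0.0, 1.0]] [[-0.0151, 0.9988, -0.0459, 0.4501], [-0.9999, -0.0152, -0.0021, 0.0061], [-0.0028, 0.0459, 0.9989, 1.2632], [0.0, 0.0, 0.0, 1.0]] dict_keys(['image', 'K', 'world_from_camera'])
wrist [[309.7, 0.0, 318.4], [0.0, 309.7, 198.3], [0.0, 0.0, 1.0]] [[0.2792, -0.9174, -0.2837, 0.0944], [0.9602, 0.266, 0.0849, 0.5966], [-0.0024, -0.2961, 0.9551, 0.373], [0.0, 0.0, 0.0, 1.0]] dict_keys(['image', 'K', 'world_from_camera'])
```

View pics/side0.png

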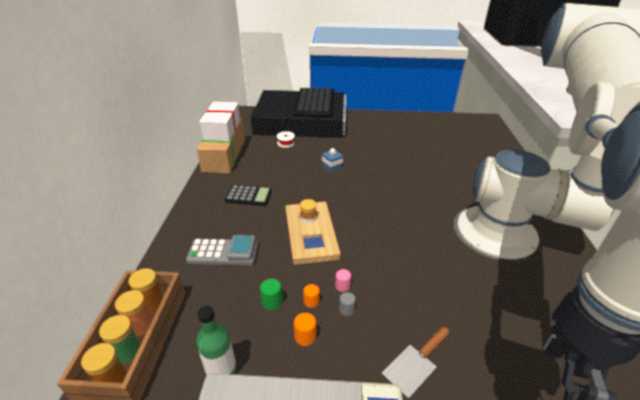

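View pics/top0.png

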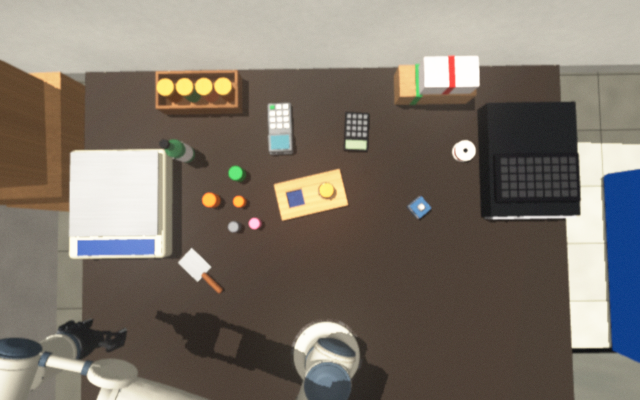

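View pics/wrist0.png

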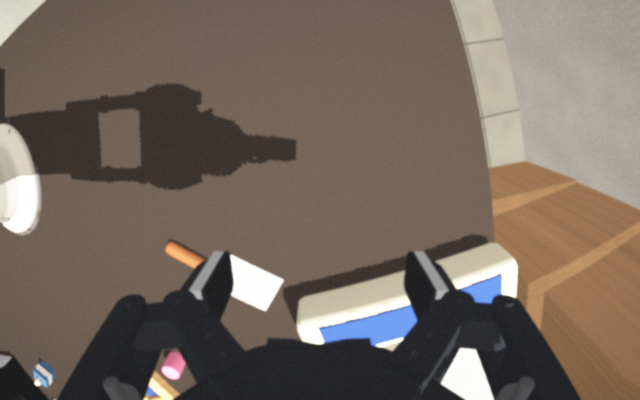

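The side and top views show the jar at top (419,207) / side (332,158). The things like the cap are small orange at top (239,202) / side (312,296), larger orange at top (211,200) / side (305,329), green (236,173), grey (234,227) and pink (255,224). The smaller orange is the one meant, so I'll check it in a crop. The board recess is at top (295,198).

```bash
cat > h.py <<'E'
import numpy as np,cv2
from scipy.spatial.transform import Rotation as R
def ray(c,uv,fish=False):
    K=c["K"];T=c["world_from_camera"]
    x=(uv[0]-K[0,2])/K[0,0];y=(uv[1]-K[1,2])/K[1,1]
    if fish:
        r=np.hypot(x,y);s=np.sin(r)/max(r,1e-9);d=np.array([x*s,-y*s,-np.cos(r)])
    else:
        d=np.array([x,-y,-1.]);d/=np.linalg.norm(d)
    return T[:3,3],T[:3,:3]@d
def onz(c,uv,z,fish=False):
    o,d=ray(c,uv,fish);return o+d*(z-o[2])/d[2]
def tri(rays):
    A=np.zeros((3,3));b=np.zeros(3)
    for o,d in rays:
        P=np.eye(3)-np.outer(d,d);A+=P;b+=P@o
    p=np.linalg.solve(A,b)
    return p,[np.linalg.norm((np.eye(3)-np.outer(d,d))@(p-o)) for o,d in rays]
def proj(c,p,fish=False):
    T=c["world_from_camera"];q=T[:3,:3].T@(np.asarray(p)-T[:3,3]);v=np.array([q[0],-q[1],-q[2]])
    K=c["K"]
    if fish:
        h=np.hypot(v[0],v[1]);th=np.arctan2(h,v[2]);k=th/max(h,1e-9);return np.array([K[0,2]+K[0,0]*k*v[0],K[1,2]+K[1,1]*k*v[1]])
    return np.array([K[0,2]+K[0,0]*v[0]/v[2],K[1,2]+K[1,1]*v[1]/v[2]])
def mask(img,lo,hi):
    return cv2.inRange(cv2.cvtColor(img,cv2.COLOR_RGB2HSV),np.array(lo),np.array(hi))
def blobs(m,amin=15):
    n,l,s,c=cv2.connectedComponentsWithStats(m)
    return [(c[i].round(1).tolist(),s[i].tolist()) for i in range(1,n) if s[i][4]>=amin]
def crop(img,x,y,w,h,k,name):
    cv2.imwrite("pics/"+name,cv2.resize(img[y:y+h,x:x+w,::-1],None,fx=k,fy=k,interpolation=cv2.INTER_CUBIC))
def load(n): return dict(np.load(n))
E
python3 - <<'E'
from h import *
t=load("top0.npz");s=load("side0.npz")
for n,c in(("top",t),("side",s)):
    print(n,"orange",blobs(mask(c["image"],(5,200,150),(16,255,255))))
    print(n,"blue",blobs(mask(c["image"],(100,100,40),(125,255,255)),10))
crop(t["image"],190,150,260,90,3,"tc.png");crop(s["image"],250,130,130,220,2.7,"sc.png")
E
```

```text
top orange []
top blue [([623.6, 259.8], [604, 170, 36, 193, 5929]), ([294.6, 197.8], [289, 192, 13, 13, 125]), ([419.9, 207.2], [411, 197, 20, 21, 168]), ([115.5, 246.9], [78, 240, 76, 15, 1046])]
side orange [([310.7, 297.3], [303, 284, 16, 24, 207]), ([304.5, 332.4], [294, 313, 22, 33, 379])]
side blue [([315.0, 35.5], [314, 31, 3, 10, 10]), ([389.7, 81.8], [310, 56, 155, 57, 7200]), ([332.2, 156.0], [323, 153, 19, 8, 73]), ([331.9, 167.0], [323, 164, 19, 7, 42]), ([313.2, 242.1], [305, 238, 18, 9, 134]), ([379.3, 398.7], [369, 398, 26, 2, 37])]
```

View pics/tc.png

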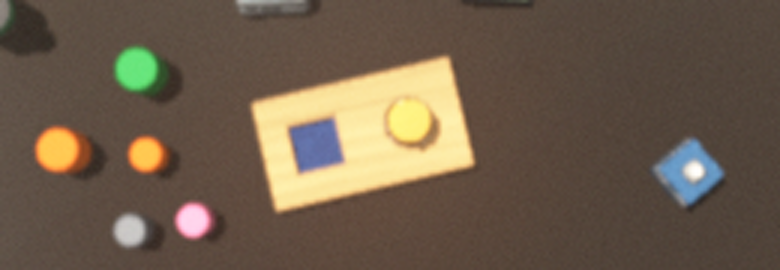

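View pics/sc.png

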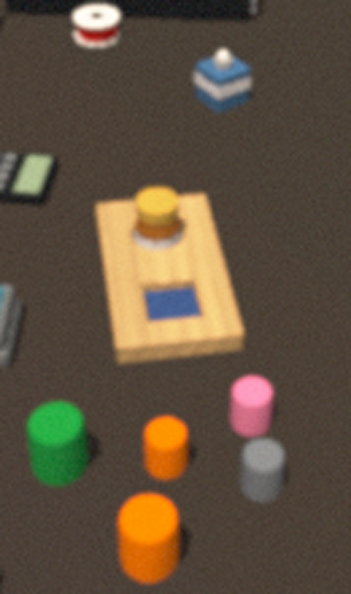

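```bash
python3 - <<'E'
from h import *
t=load("top0.npz");s=load("side0.npz")
# jar top face centre: neck top white; shoulder
print("small cap", tri([ray(t,(190+147/3,150+155/3)),ray(s,(250+167/2.7,130+429/2.7))]))
print("big cap", tri([ray(t,(190+58/3,150+150/3)),ray(s,(250+149/2.7,130+515/2.7))]))
print("neck top", tri([ray(t,(190+694/3,150+171/3)),ray(s,(250+223/2.7,130+54/2.7))]))
print("recess c", tri([ray(t,(294.6,197.8)),ray(s,(313.2,242.1))]))
print("recess floor z.008", onz(t,(294.6,197.8),.008),onz(s,(313.2,242.1),.008))
# board corners z .02 in top
B=np.array([onz(t,(190+a/3,150+b/3),.02) for a,b in[(252,102),(447,56),(474,165),(278,211)]])
print(B.round(4),B.mean(0)); print([np.linalg.norm(B[i]-B[i-1]).round(4) for i in range(4)])
J=np.array([onz(t,(190+a/3,150+b/3),.05) for a,b in[(654,172),(690,137),(724,174),(687,207)]])
print(J.round(4),J.mean(0)); print([np.linalg.norm(J[i]-J[i-1]).round(4) for i in range(4)])
e=J[1]-J[0];print("jar yaw",np.degrees(np.arctan2(e[1],e[0]))); e=J[2]-J[1];print(np.degrees(np.arctan2(e[1],e[0])))
e=B[1]-B[0];print("board long",np.degrees(np.arctan2(e[1],e[0])))
for k,a in(("small",(147,155,19)),("big",(58,150,23)),("pink",(194,221,19)),("grey",(130,231,17)),("green",(137,69,22))):
    p=onz(t,(190+a[0]/3,150+a[1]/3),.045);print(k,p.round(3))
E
```

```text
small cap (array([0.49966487, 0.27346864, 0.03965985]), [np.float64(0.0007308736402218376), np.float64(0.0007308736402218448)])
big cap (array([0.50609738, 0.36544837, 0.05092749]), [np.float64(0.0008695055630684443), np.float64(0.0008695055630684871)])
neck top (array([ 0.47303527, -0.30440105,  0.06497201]), [np.float64(0.0005605682265307997), np.float64(0.0005605682265307929)])
recess c (array([0.51012334, 0.09658299, 0.01488762]), [np.float64(0.0002977015483825061), np.float64(0.00029770154838240756)])
recess floor z.008 [0.51015486 0.09707232 0.008     ] [0.51097326 0.08938967 0.008     ]
[[ 0.5558  0.163   0.02  ]
 [ 0.6028 -0.0502  0.02  ]
 [ 0.4834 -0.0775  0.02  ]
 [ 0.4368  0.1359  0.02  ]] [0.5196972  0.04278518 0.02      ]
[np.float64(0.122), np.float64(0.2184), np.float64(0.1224), np.float64(0.2185)]
[[ 0.4723 -0.2659  0.05  ]
 [ 0.5089 -0.305   0.05  ]
 [ 0.4691 -0.3399  0.05  ]
 [ 0.4348 -0.2999  0.05  ]] [ 0.47127629 -0.30268515  0.05      ]
[np.float64(0.0506), np.float64(0.0535), np.float64(0.0529), np.float64(0.0527)]
jar yaw -46.94566446736607
-138.71863375254355
board long -77.55666016799971
small [0.499 0.272 0.045]
big [0.505 0.367 0.045]
pink [0.428 0.223 0.045]
grey [0.418 0.291 0.045]
green [0.591 0.282 0.045]
```

```bash
cat >> h.py <<'E'
def inc(st,p,yaw_y=None,half=True,Rt=None):
    """increments for TCP target p, jaw axis world yaw (deg), tool down"""
    R0=R.from_rotvec(st["tcp_rot"]);y=R0.as_matrix()[:,1];cur=np.degrees(np.arctan2(y[1],y[0]))
    if yaw_y is None: yaw_y=cur
    d=(yaw_y-cur+180)%360-180
    if half: d=(d+90)%180-90
    a=np.radians(cur+d);Y=np.array([np.cos(a),np.sin(a),0]);Z=np.array([0,0,-1.]);X=np.cross(Y,Z)
    Rn=R.from_matrix(np.c_[X,Y,Z]);rv=(R0.inv()*Rn).as_rotvec()
    sh=R0.inv().apply(np.asarray(p)-st["tcp_pos"])*100
    print("cur yaw %.2f turn %.2f  a="%(cur,d),rv.round(4)," t(cm)=",sh.round(2)," rows>=%.1f"%max(np.linalg.norm(sh)/6.25,np.degrees(np.linalg.norm(rv))/10.7))
E
python3 - <<'E'
from h import *
from plant import robot
s=robot.read_state();print(R.from_rotvec(s["tcp_rot"]).as_matrix().round(3))
w=load("wrist0.npz");Rt=R.from_rotvec(s["tcp_rot"]).as_matrix()
print("cam in tool",Rt.T@(w["world_from_camera"][:3,3]-s["tcp_pos"]),(Rt.T@w["world_from_camera"][:3,:3]).round(3))
for y in (12.4,-77.6,192.4,102.4,42.5,-47.5,222.5,132.5): inc(s,[.47,-.30,.2],y,False)
E
```

```text
[[-0.96   0.279 -0.001]
 [ 0.279  0.96  -0.001]
 [ 0.    -0.001 -1.   ]]
cam in tool [ 0.07585429 -0.00080561 -0.14257959] [[-0.     0.955  0.296]
 [ 1.    -0.     0.001]
 [ 0.001  0.296 -0.955]]
cur yaw 73.80 turn -61.40  a= [-1.4000e-03  7.0000e-04  1.0716e+00]  t(cm)= [-53.51 -75.67   3.15]  rows>=14.8
cur yaw 73.80 turn -151.40  a= [-6.0000e-04  1.9000e-03  2.6424e+00]  t(cm)= [-53.51 -75.67   3.15]  rows>=14.8
cur yaw 73.80 turn 118.60  a= [-8.00e-04 -1.60e-03 -2.07e+00]  t(cm)= [-53.51 -75.67   3.15]  rows>=14.8
cur yaw 73.80 turn 28.60  a= [-0.0014 -0.0005 -0.4992]  t(cm)= [-53.51 -75.67   3.15]  rows>=14.8
cur yaw 73.80 turn -31.30  a= [-1.500e-03  3.000e-04  5.462e-01]  t(cm)= [-53.51 -75.67   3.15]  rows>=14.8
cur yaw 73.80 turn -121.30  a= [-1.000e-03  1.500e-03  2.117e+00]  t(cm)= [-53.51 -75.67   3.15]  rows>=14.8
cur yaw 73.80 turn 148.70  a= [-4.0000e-04 -2.0000e-03 -2.5954e+00]  t(cm)= [-53.51 -75.67   3.15]  rows>=14.8
cur yaw 73.80 turn 58.70  a= [-1.3000e-03 -9.0000e-04 -1.0246e+00]  t(cm)= [-53.51 -75.67   3.15]  rows>=14.8
```

```bash
python3 - <<'E'
from h import *
from plant import robot
s=robot.read_state()
inc(s,[.50,.14,.23],12.4,False)
E
```

```text
cur yaw 73.80 turn -61.40  a= [-1.4000e-03  7.0000e-04  1.0716e+00]  t(cm)= [-44.11 -32.58   0.09]  rows>=8.8
```

move_arm --increments '[{"tx": -5,"ty": -3.7,"tz": 0,"ax": 0,"ay": 0,"az": 0.12,"jaw": 1},{"tx": -10,"ty": -7.4,"tz": 0,"ax": 0,"ay": 0,"az": 0.24,"jaw": 1},{"tx": -15,"ty": -11.1,"tz": 0,"ax": 0,"ay": 0,"az": 0.36,"jaw": 1},{"tx": -20,"ty": -14.8,"tz": 0,"ax": 0,"ay": 0,"az": 0.48,"jaw": 1},{"tx": -25,"ty": -18.5,"tz": 0,"ax": 0,"ay": 0,"az": 0.6,"jaw": 1},{"tx": -30,"ty": -22.2,"tz": 0,"ax": 0,"ay": 0,"az": 0.72,"jaw": 1},{"tx": -35,"ty": -26,"tz": 0,"ax": 0,"ay": 0,"az": 0.84,"jaw": 1},{"tx": -40,"ty": -29.5,"tz": 0,"ax": 0,"ay": 0,"az": 0.96,"jaw": 1},{"tx": -43,"ty": -32,"tz": 0,"ax": 0,"ay": 0,"az": 1.05,"jaw": 1},{"tx": -44,"ty": -32.6,"tz": 0,"ax": 0,"ay": 0,"az": 1.07,"jaw": 1},{"tx": -44,"ty": -32.6,"tz": 0,"ax": 0,"ay": 0,"az": 1.07,"jaw": 1},{"tx": -44,"ty": -32.6,"tz": 0,"ax": 0,"ay": 0,"az": 1.07,"jaw": 1}]'

```text
t: 1.65
tcp_pos: [0.4983, 0.1413, 0.2309]
tcp_rot: [1.964, 2.452, -0.002]
wrist_force: [0.2, 1.3, 0.5]
gripper_width: 0.0854
```

```bash
cat >> h.py <<'E'
def snap(name):
    from plant import robot
    st=robot.read_state();c=robot.camera("wrist");np.savez(name+".npz",**c,tcp=st["tcp_pos"],rot=st["tcp_rot"]);cv2.imwrite(f"pics/{name}.png",c["image"][...,::-1]);print(st["t"],st["tcp_pos"].round(4) if hasattr(st["tcp_pos"],"round") else st["tcp_pos"]);return st,c
E
python3 -c "
from h import *
snap('w1')"
```

```text
1.65 [0.4983 0.1413 0.2309]
```

View pics/w1.png

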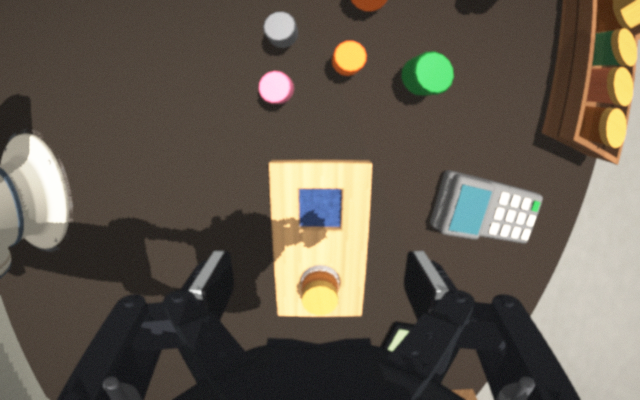

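The wrist view shows the board at (269–372, 161–318), recess about (320,208), small orange cap (349,57) and honey (320,295).

```bash
python3 -c "
from h import *
c=load('w1.npz');crop(c['image'],260,150,120,90,6.5,'w1c.png')"
```

```text
(no output)
```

View pics/w1c.png

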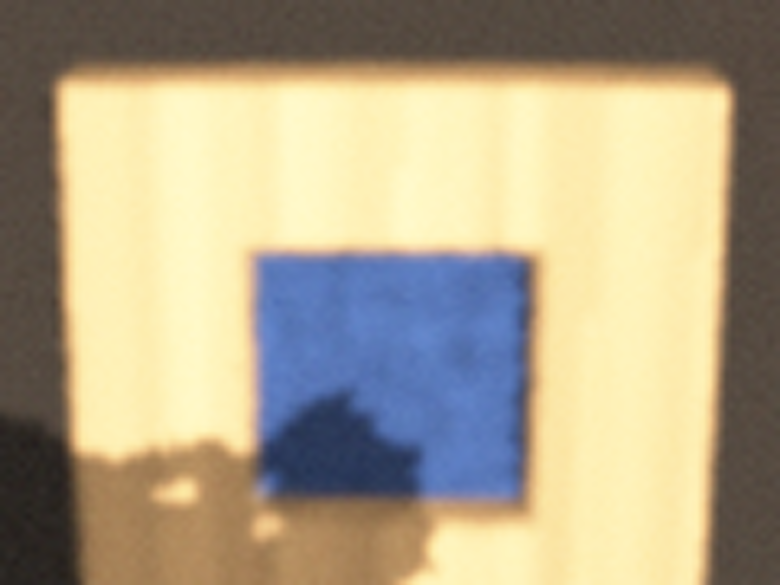

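```bash
python3 - <<'E'
from h import *
c=load('w1.npz');T=c["world_from_camera"];print("cam",T[:3,3])
f=lambda a,b,z:onz(c,(260+(a+.5)/6.5-.5,150+(b+.5)/6.5-.5),z,True)
for z in(.02,.008):
    P=np.array([f(a,b,z) for a,b in[(254,254),(533,255),(526,500),(262,500)]]);print(z,P[:,:2].round(4).tolist(),P.mean(0).round(4),[np.linalg.norm(P[i]-P[i-1]).round(4) for i in range(4)])
# outer rim bottom/right
P=np.array([f(a,b,.02) for a,b in[(248,250),(540,250),(530,514),(257,514)]]);print('rim',P[:,:2].round(4).tolist(),P.mean(0).round(4),[np.linalg.norm(P[i]-P[i-1]).round(4) for i in range(4)])
g=lambda a,b:onz(c,(a,b),.02,True)
B=np.array([f(55,80,.02),f(733,84,.02),g(363,317),g(277,318)])
print(B[:,:2].round(4),B.mean(0),[np.linalg.norm(B[i]-B[i-1]).round(4) for i in range(4)])
for e in(B[1]-B[0],B[2]-B[3],B[0]-B[3],B[1]-B[2]):print(np.degrees(np.arctan2(e[1],e[0])).round(2))
e=B[0]-B[3];
print("cap top",onz(c,(349.5,57.5),.04,True))
E
```

```text
cam [0.4815787  0.21465304 0.3735889 ]
0.02 [[0.4796, 0.1135], [0.5294, 0.1245], [0.5397, 0.0773], [0.4907, 0.0663]] [0.5099 0.0954 0.02  ] [np.float64(0.0485), np.float64(0.0509), np.float64(0.0483), np.float64(0.0502)]
0.008 [[0.4796, 0.1101], [0.531, 0.1214], [0.5417, 0.0726], [0.4911, 0.0613]] [0.5108 0.0913 0.008 ] [np.float64(0.0501), np.float64(0.0527), np.float64(0.05), np.float64(0.0519)]
rim [[0.4784, 0.114], [0.5304, 0.1257], [0.5412, 0.0746], [0.4904, 0.0632]] [0.5101 0.0944 0.02  ] [np.float64(0.0522), np.float64(0.0533), np.float64(0.0522), np.float64(0.0521)]
[[ 0.4379  0.1376]
 [ 0.5571  0.1636]
 [ 0.6077 -0.0549]
 [ 0.4862 -0.0841]] [0.52222102 0.04053406 0.02      ] [np.float64(0.2268), np.float64(0.122), np.float64(0.2243), np.float64(0.1249)]
12.32
13.48
102.29
103.02
cap top [0.50179277 0.27217313 0.04      ]
```

```bash
python3 - <<'E'
from h import *
from plant import robot
s=robot.read_state()
inc(s,[.495,-.283,.2],-47.5,False)
c=load('w1.npz');t=load("top0.npz")
f=lambda a,b:ray(c,(260+(a+.5)/6.5-.5,150+(b+.5)/6.5-.5),True)
for (a,b),(u,v) in (((55,80),(278,211)),((733,84),(252,102))): print(tri([f(a,b),ray(t,(190+(u+.5)/3-.5,150+(v+.5)/3-.5))]))
E
```

```text
cur yaw 12.64 turn -60.14  a= [-2.0000e-04  1.2000e-03  1.0496e+00]  t(cm)= [-41.34  -9.6    3.14]  rows>=6.8
(array([0.43778654, 0.13717771, 0.01837123]), [np.float64(8.312502980348032e-05), np.float64(8.3125029803384e-05)])
(array([0.55671752, 0.16384867, 0.02183079]), [np.float64(1.4134763487000923e-05), np.float64(1.4134763487199024e-05)])
```

Two views put the board's top at about 18–22 mm, which agrees with 20 mm. Now I'll go over the jar.

move_arm --increments '[{"tx": -5,"ty": -1.2,"tz": 0,"az": 0.13,"jaw": 1},{"tx": -10,"ty": -2.4,"tz": 0,"az": 0.26,"jaw": 1},{"tx": -15,"ty": -3.5,"tz": 0,"az": 0.39,"jaw": 1},{"tx": -20,"ty": -4.7,"tz": 0.5,"az": 0.52,"jaw": 1},{"tx": -25,"ty": -5.9,"tz": 1,"az": 0.65,"jaw": 1},{"tx": -30,"ty": -7,"tz": 1.5,"az": 0.78,"jaw": 1},{"tx": -35,"ty": -8.2,"tz": 2,"az": 0.91,"jaw": 1},{"tx": -40,"ty": -9.3,"tz": 3,"az": 1.02,"jaw": 1},{"tx": -41.3,"ty": -9.6,"tz": 3.1,"az": 1.05,"jaw": 1},{"tx": -41.3,"ty": -9.6,"tz": 3.1,"az": 1.05,"jaw": 1},{"tx": -41.3,"ty": -9.6,"tz": 3.1,"az": 1.05,"jaw": 1}]'

```text
$.increments[0]: bad value
```

```bash
python3 -c "
from h import *
s,c=snap('w2')
crop(c['image'],200,150,240,180,3.2,'w2c.png')"
```

```text
1.7 [0.4983 0.1414 0.231 ]
```

View pics/w2c.png

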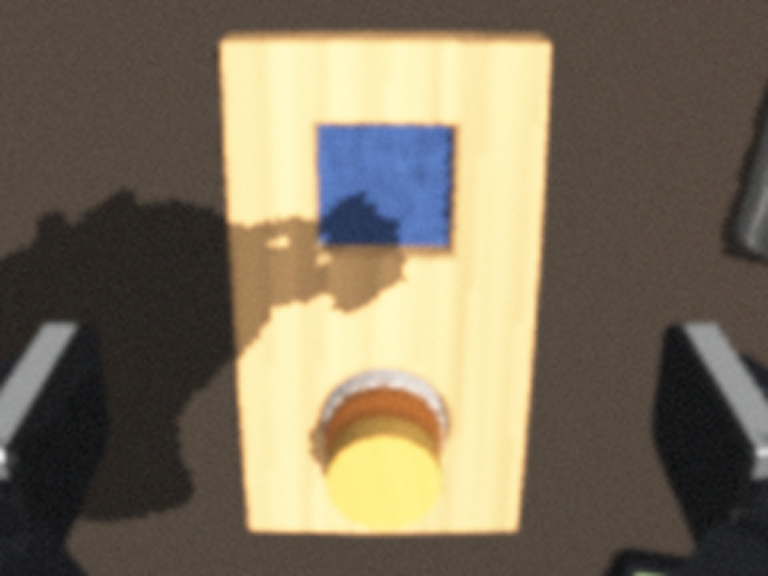

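The arm didn't move: the call needs all the fields. The picture shows the same board view as before.

move_arm --increments '[{"tx": -5,"ty": -1.2,"tz": 0,"ax": 0,"ay": 0,"az": 0.13,"jaw": 1},{"tx": -10,"ty": -2.4,"tz": 0,"ax": 0,"ay": 0,"az": 0.26,"jaw": 1},{"tx": -15,"ty": -3.5,"tz": 0,"ax": 0,"ay": 0,"az": 0.39,"jaw": 1},{"tx": -20,"ty": -4.7,"tz": 0.5,"ax": 0,"ay": 0,"az": 0.52,"jaw": 1},{"tx": -25,"ty": -5.9,"tz": 1,"ax": 0,"ay": 0,"az": 0.65,"jaw": 1},{"tx": -30,"ty": -7,"tz": 1.5,"ax": 0,"ay": 0,"az": 0.78,"jaw": 1},{"tx": -35,"ty": -8.2,"tz": 2,"ax": 0,"ay": 0,"az": 0.91,"jaw": 1},{"tx": -40,"ty": -9.3,"tz": 3,"ax": 0,"ay": 0,"az": 1.02,"jaw": 1},{"tx": -41.3,"ty": -9.6,"tz": 3.1,"ax": 0,"ay": 0,"az": 1.05,"jaw": 1},{"tx": -41.3,"ty": -9.6,"tz": 3.1,"ax": 0,"ay": 0,"az": 1.05,"jaw": 1},{"tx": -41.3,"ty": -9.6,"tz": 3.1,"ax": 0,"ay": 0,"az": 1.05,"jaw": 1}]'

```text
t: 3.12
tcp_pos: [0.4956, -0.2811, 0.2012]
tcp_rot: [2.925, 1.142, 0.0]
wrist_force: [0.5, 0.0, 0.8]
gripper_width: 0.0853
```

```bash
python3 -c "
from h import *
s,c=snap('w3')
crop(c['image'],200,150,240,180,3.2,'w3c.png')"
```

```text
3.125 [ 0.4956 -0.2811  0.2012]
```

View pics/w3c.png

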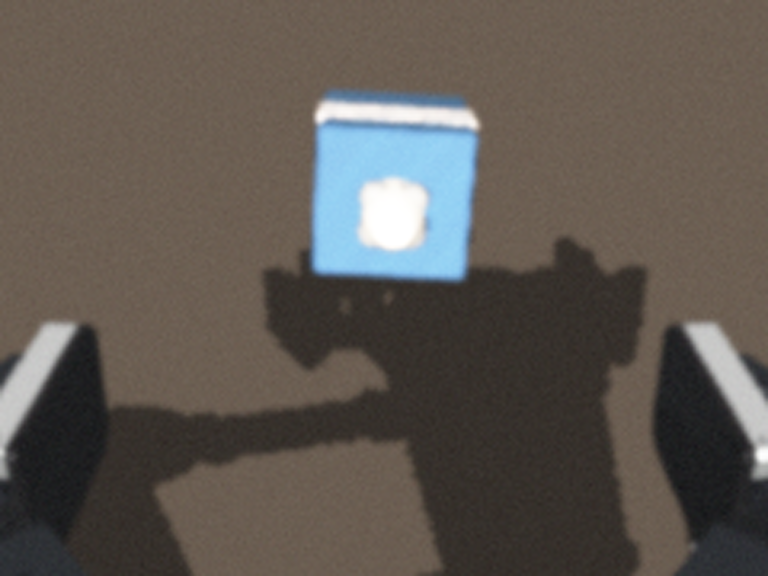

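The jar's shoulder is seen at crop (313–477, 124–281), with the neck at (393,212).

```bash
python3 - <<'E'
from h import *
from plant import robot
c=load('w3.npz');t=load("top0.npz")
q=lambda a,b:(200+(a+.5)/3.2-.5,150+(b+.5)/3.2-.5)
C=[(317,124),(477,129),(466,281),(313,273)]
P=np.array([onz(c,q(*x),.05,True) for x in C]);print(P.round(4),P.mean(0),[np.linalg.norm(P[i]-P[i-1]).round(4) for i in range(4)])
for e in(P[1]-P[0],P[2]-P[3],P[3]-P[0],P[2]-P[1]):print(np.degrees(np.arctan2(e[1],e[0])).round(2))
print("cent",onz(c,q(*np.mean(C,0)),.05,True))
T=[(190+(a+.5)/3-.5,150+(b+.5)/3-.5) for a,b in[(654,172),(690,137),(724,174),(687,207)]]
tp=[onz(t,x,.05) for x in T]
for i in range(4):
    j=min(range(4),key=lambda k:np.linalg.norm(tp[k]-P[i]));print(tri([ray(c,q(*C[i]),True),ray(t,T[j])]))
inc(robot.read_state(),[.472,-.3035,.2],-47.5)
E
```

```text
[[ 0.4781 -0.2715  0.05  ]
 [ 0.5104 -0.3089  0.05  ]
 [ 0.4712 -0.3424  0.05  ]
 [ 0.4396 -0.3037  0.05  ]] [ 0.47482796 -0.30663454  0.05      ] [np.float64(0.0502), np.float64(0.0494), np.float64(0.0515), np.float64(0.0499)]
-49.23
-50.74
-140.04
-139.53
cent [ 0.4753428 -0.306108   0.05     ]
(array([ 0.473165  , -0.27244172,  0.02676556]), [np.float64(0.0024016936051070867), np.float64(0.0024016936051070446)])
(array([ 0.51016742, -0.30675133,  0.04889737]), [np.float64(0.0024050433127141414), np.float64(0.0024050433127139875)])
(array([ 0.470717  , -0.34070792,  0.0497107 ]), [np.float64(0.0017380695452080181), np.float64(0.0017380695452080253)])
(array([ 0.43573392, -0.30400972,  0.03909683]), [np.float64(0.002368067113616233), np.float64(0.002368067113616309)])
cur yaw -47.36 turn -0.14  a= [0.0015 0.0003 0.0024]  t(cm)= [-3.25  0.05  0.13]  rows>=0.5
```

```bash
python3 - <<'E'
from h import *
from plant import robot
inc(robot.read_state(),[.475,-.306,.12],-49.9)
E
```

```text
cur yaw -47.36 turn -2.54  a= [0.0015 0.0003 0.0443]  t(cm)= [-3.2   0.42  8.13]  rows>=1.4
```

move_arm --increments '[{"tx": -2,"ty": 0.2,"tz": 4,"ax": 0.0015,"ay": 0,"az": 0.044,"jaw": 1},{"tx": -3.2,"ty": 0.42,"tz": 8.1,"ax": 0.0015,"ay": 0,"az": 0.044,"jaw": 1},{"tx": -3.2,"ty": 0.42,"tz": 8.1,"ax": 0.0015,"ay": 0,"az": 0.044,"jaw": 1},{"tx": -3.2,"ty": 0.42,"tz": 8.1,"ax": 0.0015,"ay": 0,"az": 0.044,"jaw": 1}]'

```text
t: 3.68
tcp_pos: [0.476, -0.3054, 0.1226]
tcp_rot: [2.948, 1.079, 0.002]
wrist_force: [0.1, -0.9, -0.0]
gripper_width: 0.0854
```

```bash
python3 -c "
from h import *
s,c=snap('w4')
crop(c['image'],200,150,240,180,3.2,'w4c.png')"
```

```text
3.675 [ 0.476  -0.3054  0.1226]
```

View pics/w4c.png

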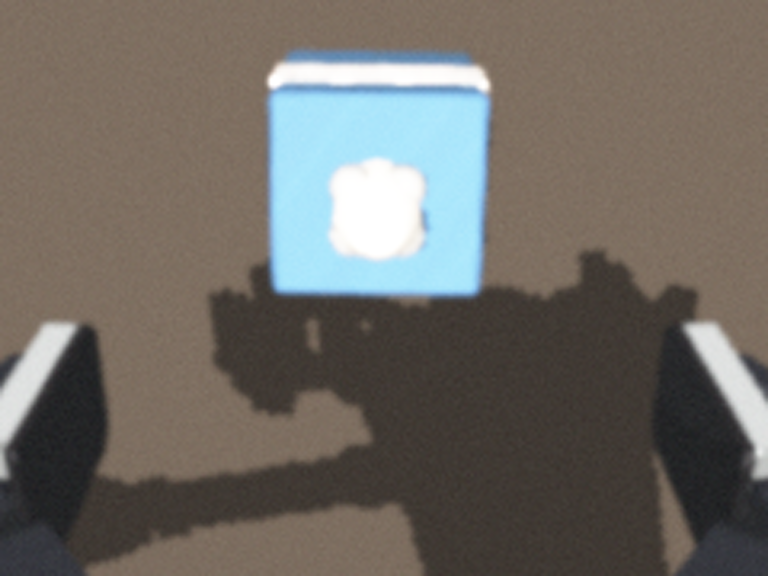

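```bash
python3 - <<'E'
from h import *
from plant import robot
c=load('w4.npz');d=load('w3.npz')
q=lambda a,b:(200+(a+.5)/3.2-.5,150+(b+.5)/3.2-.5)
C=[(270,88),(490,90),(482,296),(273,294)];D=[(317,124),(477,129),(466,281),(313,273)]
P=np.array([onz(c,q(*x),.05,True) for x in C]);print(P.round(4),P.mean(0),[np.linalg.norm(P[i]-P[i-1]).round(4) for i in range(4)])
for e in(P[1]-P[0],P[2]-P[3],P[3]-P[0],P[2]-P[1]):print(np.degrees(np.arctan2(e[1],e[0])).round(2))
X=np.array([tri([ray(c,q(*C[i]),True),ray(d,q(*D[i]),True)])[0] for i in range(4)]);print(X.round(4),X.mean(0))
inc(robot.read_state(),[P.mean(0)[0],P.mean(0)[1],.018],-49.7)
E
```

```text
[[ 0.4787 -0.2716  0.05  ]
 [ 0.5102 -0.3096  0.05  ]
 [ 0.4713 -0.3422  0.05  ]
 [ 0.4393 -0.3035  0.05  ]] [ 0.4748858  -0.30670118  0.05      ] [np.float64(0.0507), np.float64(0.0493), np.float64(0.0508), np.float64(0.0503)]
-50.38
-50.47
-141.04
-139.95
[[ 0.478  -0.2717  0.0483]
 [ 0.5086 -0.3127  0.0366]
 [ 0.4692 -0.3452  0.0425]
 [ 0.442  -0.3021  0.0563]] [ 0.47445136 -0.30793127  0.04590482]
cur yaw -49.80 turn 0.10  a= [ 0.0038 -0.001  -0.0018]  t(cm)= [-0.18 -0.06 10.53]  rows>=1.7
```

move_arm --increments '[{"tx": -0.18,"ty": -0.06,"tz": 3,"ax": 0.004,"ay": 0,"az": -0.009,"jaw": 1},{"tx": -0.18,"ty": -0.06,"tz": 6,"ax": 0.004,"ay": 0,"az": -0.009,"jaw": 1},{"tx": -0.18,"ty": -0.06,"tz": 9,"ax": 0.004,"ay": 0,"az": -0.009,"jaw": 1},{"tx": -0.18,"ty": -0.06,"tz": 10.4,"ax": 0.004,"ay": 0,"az": -0.009,"jaw": 1},{"tx": -0.18,"ty": -0.06,"tz": 10.5,"ax": 0.004,"ay": 0,"az": -0.009,"jaw": 1},{"tx": -0.18,"ty": -0.06,"tz": 10.5,"ax": 0.004,"ay": 0,"az": -0.009,"jaw": -1},{"tx": -0.18,"ty": -0.06,"tz": 10.5,"ax": 0.004,"ay": 0,"az": -0.009,"jaw": -1},{"tx": -0.18,"ty": -0.06,"tz": 10.5,"ax": 0.004,"ay": 0,"az": -0.009,"jaw": -1},{"tx": -0.18,"ty": -0.06,"tz": 10.5,"ax": 0.004,"ay": 0,"az": -0.009,"jaw": -1},{"tx": -0.18,"ty": -0.06,"tz": 10.5,"ax": 0.004,"ay": 0,"az": -0.009,"jaw": -1}]'

```text
t: 4.97
tcp_pos: [0.4757, -0.3072, 0.0201]
tcp_rot: [2.944, 1.092, 0.004]
wrist_force: [-0.4, -0.1, 6.0]
gripper_width: 0.0486
```

```bash
python3 -c "
from h import *
from plant import robot
for k,v in robot.read_state().items(): print(k,np.round(v,4))
"
```

```text
t 4.975
joint_positions [-6.3420e-01  6.1800e-02  1.6386e+00  1.2000e-03  1.4384e+00  2.2590e-01]
dq [ 0.0005 -0.0005 -0.0002 -0.0001 -0.0002  0.0003]
tau [-1.97500e-01 -3.97326e+01 -3.73233e+01 -1.26500e-01 -3.74300e-01
 -5.60000e-03]
tcp_pos [ 0.4757 -0.3072  0.0201]
tcp_rot [2.9438 1.0921 0.0039]
wrist_force [-0.4155 -0.0896  6.024 ]
ft_torque [ 0.2187  0.2006 -0.0351]
gripper_width 0.0486
```

move_arm --increments '[{"tx": 0,"ty": 0,"tz": -2,"ax": 0,"ay": 0,"az": 0,"jaw": -1},{"tx": 0,"ty": 0,"tz": -5,"ax": 0,"ay": 0,"az": 0,"jaw": -1},{"tx": 0,"ty": 0,"tz": -9,"ax": 0,"ay": 0,"az": 0,"jaw": -1},{"tx": 0,"ty": 0,"tz": -11,"ax": 0,"ay": 0,"az": 0,"jaw": -1},{"tx": 0,"ty": 0,"tz": -11,"ax": 0,"ay": 0,"az": 0,"jaw": -1}]'

```text
t: 5.6
tcp_pos: [0.4762, -0.3077, 0.1321]
tcp_rot: [2.941, 1.091, 0.007]
wrist_force: [0.6, -0.3, -4.9]
gripper_width: 0.0494
```

```bash
python3 -c "
from h import *
s,c=snap('w5')
crop(c['image'],200,150,240,180,3.2,'w5c.png')
inc(s,[.5102,.0941,.13],12.6,False);print(s['wrist_force'],s['gripper_width'])"
```

```text
5.6 [ 0.4762 -0.3077  0.1321]
cur yaw -49.29 turn 61.89  a= [ 6.8000e-03  9.0000e-04 -1.0802e+00]  t(cm)= [ 28.79 -28.24   0.11]  rows>=6.5
[ 0.55334367 -0.31537935 -4.93497325] 0.049363028584991864
```

View pics/w5c.png

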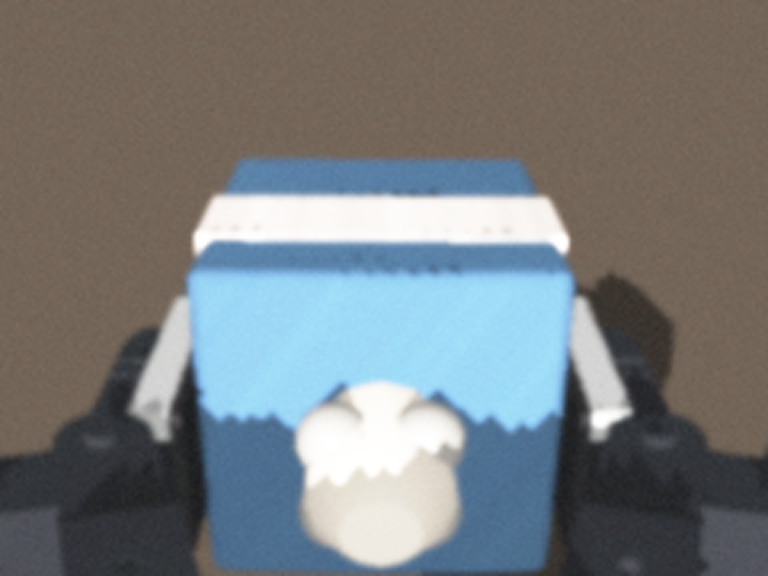

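The jar is held square between the pads, with its shoulder's front edge at crop row 270 and back edge at row 570.

```bash
python3 - <<'E'
from h import *
c=load('w5.npz');q=lambda a,b:(200+(a+.5)/3.2-.5,150+(b+.5)/3.2-.5)
M=R.from_rotvec(c["rot"]).as_matrix()
for z in(.160,.162,.164):
    P=np.array([M.T@(onz(c,q(*x),z,True)-c["tcp"]) for x in[(190,270),(572,270),(548,570),(215,568)]]);print(z,P.round(4).tolist(),P.mean(0).round(4),np.linalg.norm(P[1]-P[0]),np.linalg.norm(P[3]-P[0]))
for z in(.180,.182):print("neck top",M.T@(onz(c,q(382,535),z,True)-c["tcp"]))
E
```

```text
0.16 [[0.024, -0.0239, -0.028], [0.0238, 0.025, -0.0277], [-0.0266, 0.0258, -0.0278], [-0.0258, -0.0245, -0.0281]] [-0.0012  0.0006 -0.0279] 0.04897578005105782 0.04982411305445712
0.162 [[0.0249, -0.0235, -0.03], [0.0247, 0.0246, -0.0297], [-0.0248, 0.0254, -0.0298], [-0.0241, -0.0241, -0.0301]] [ 0.0002  0.0006 -0.0299] 0.048124240157968734 0.048957823229988276
0.164 [[0.0257, -0.0231, -0.032], [0.0256, 0.0242, -0.0317], [-0.023, 0.025, -0.0318], [-0.0223, -0.0237, -0.0321]] [ 0.0015  0.0006 -0.0319] 0.0472727002648796 0.04809153340551947
neck top [-0.00239139  0.00061649 -0.04791061]
neck top [-0.00076155  0.0006119  -0.0499065 ]
```

move_arm --increments '[{"tx": 3.6,"ty": -3.5,"tz": 0,"ax": 0,"ay": 0,"az": -0.13,"jaw": -1},{"tx": 7.2,"ty": -7,"tz": 0,"ax": 0,"ay": 0,"az": -0.27,"jaw": -1},{"tx": 10.8,"ty": -10.5,"tz": 0,"ax": 0.002,"ay": 0,"az": -0.4,"jaw": -1},{"tx": 14.4,"ty": -14,"tz": 0,"ax": 0.003,"ay": 0,"az": -0.54,"jaw": -1},{"tx": 18,"ty": -17.5,"tz": 0,"ax": 0.004,"ay": 0,"az": -0.67,"jaw": -1},{"tx": 21.6,"ty": -21,"tz": 0,"ax": 0.005,"ay": 0,"az": -0.81,"jaw": -1},{"tx": 25.2,"ty": -24.5,"tz": 0,"ax": 0.006,"ay": 0,"az": -0.94,"jaw": -1},{"tx": 27.8,"ty": -27.2,"tz": 0,"ax": 0.007,"ay": 0,"az": -1.05,"jaw": -1},{"tx": 28.8,"ty": -28.2,"tz": 0,"ax": 0.007,"ay": 0,"az": -1.08,"jaw": -1},{"tx": 28.8,"ty": -28.2,"tz": 0,"ax": 0.007,"ay": 0,"az": -1.08,"jaw": -1},{"tx": 28.8,"ty": -28.2,"tz": 0,"ax": 0.007,"ay": 0,"az": -1.08,"jaw": -1},{"tx": 28.8,"ty": -28.2,"tz": 0,"ax": 0.007,"ay": 0,"az": -1.08,"jaw": -1}]'

```text
t: 7.15
tcp_pos: [0.5099, 0.0932, 0.1295]
tcp_rot: [-1.965, -2.447, 0.002]
wrist_force: [0.1, -0.0, -4.2]
gripper_width: 0.049
```

```bash
python3 -c "
from h import *
s,c=snap('w6')
inc(s,[.5102,.0941,.045],12.6,False);print(s['wrist_force'],s['gripper_width'])
M=R.from_rotvec(s['tcp_rot']).as_matrix();print(M.round(4))"
```

```text
7.15 [0.5099 0.0932 0.1295]
cur yaw 12.46 turn 0.14  a= [-0.0031 -0.0015 -0.0025]  t(cm)= [0.07 0.08 8.45]  rows>=1.4
[ 0.05863132 -0.01457693 -4.17936113] 0.04895832163497228
[[-2.157e-01  9.765e-01 -3.400e-03]
 [ 9.765e-01  2.157e-01  8.000e-04]
 [ 1.500e-03 -3.100e-03 -1.000e+00]]
```

View pics/w6.png

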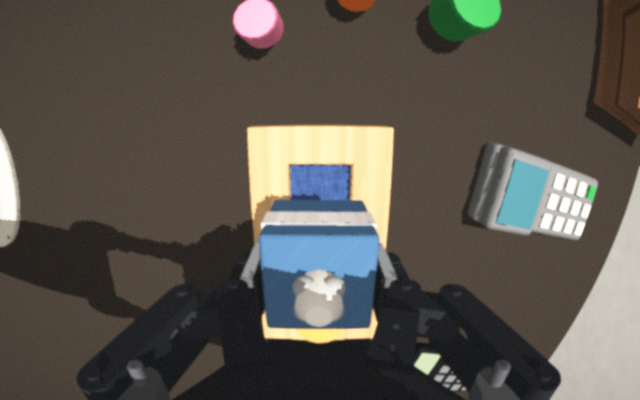

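```bash
python3 -c "
from h import *
c=load('w6.npz');crop(c['image'],240,115,165,125,4.8,'w6c.png')"
```

```text
(no output)
```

View pics/w6c.png

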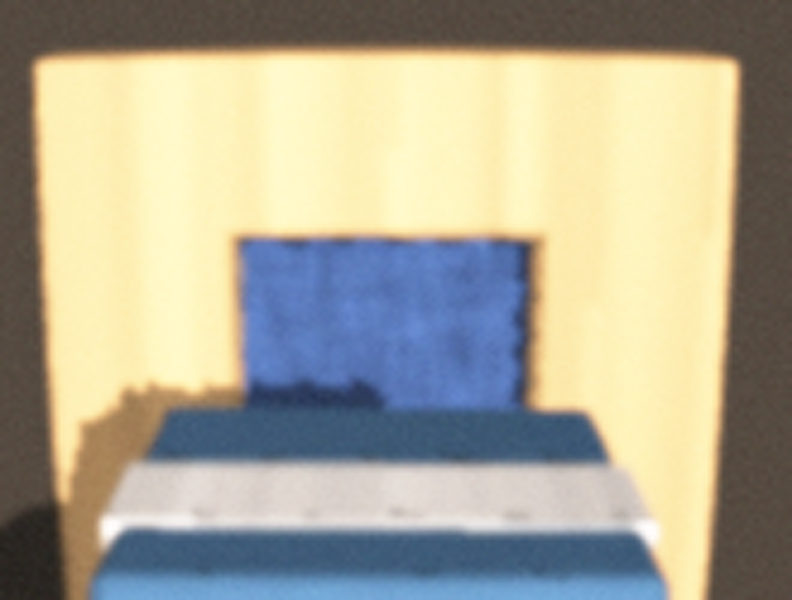

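```bash
python3 - <<'E'
from h import *
c=load('w6.npz');q=lambda a,b:(240+(a+.5)/4.8-.5,115+(b+.5)/4.8-.5)
M=R.from_rotvec(c["rot"]).as_matrix();g=lambda a,b,z:M.T@(onz(c,q(a,b),z,True)-c["tcp"])
for n,A,B,z,h in(("rim",(235,235),(545,237),.02,.028),("floor",(242,240),(530,240),.019,.0265),("board",(33,60),(740,65),.02,.11-.052),("jarfoot",(165,410),(588,412),.109,.025)):
    a,b=g(*A,z),g(*B,z);print(n,a.round(4),b.round(4),"w",np.linalg.norm(b-a).round(4),"ang",np.degrees(np.arctan2(-(b-a)[0],(b-a)[1])).round(2),"centre",((a+b)/2-[h,0,0]).round(4)[:2])
E
```

```text
rim [ 0.0269 -0.0254  0.1097] [0.0266 0.0282 0.1095] w 0.0537 ang 0.31 centre [-0.0013  0.0014]
floor [ 0.0258 -0.0243  0.1106] [0.0258 0.0257 0.1105] w 0.0501 ang -0.06 centre [-0.0007  0.0007]
board [ 0.0581 -0.06    0.1098] [0.0573 0.0615 0.1094] w 0.1215 ang 0.35 centre [-0.0003  0.0008]
jarfoot [ 0.0233 -0.0253  0.0206] [0.0231 0.0238 0.0205] w 0.0491 ang 0.22 centre [-0.0018 -0.0008]
```

move_arm --increments '[{"tx": 0.05,"ty": 0.06,"tz": 3,"ax": -0.002,"ay": -0.001,"az": 0,"jaw": -1},{"tx": 0.08,"ty": 0.12,"tz": 6,"ax": -0.003,"ay": -0.0015,"az": 0,"jaw": -1},{"tx": 0.08,"ty": 0.12,"tz": 7.8,"ax": -0.003,"ay": -0.0015,"az": 0,"jaw": -1},{"tx": 0.08,"ty": 0.12,"tz": 8.4,"ax": -0.003,"ay": -0.0015,"az": 0,"jaw": -1},{"tx": 0.08,"ty": 0.12,"tz": 8.7,"ax": -0.003,"ay": -0.0015,"az": 0,"jaw": -1},{"tx": 0.08,"ty": 0.12,"tz": 9.0,"ax": -0.003,"ay": -0.0015,"az": 0,"jaw": -1},{"tx": 0.08,"ty": 0.12,"tz": 9.3,"ax": -0.003,"ay": -0.0015,"az": 0,"jaw": -1}]'

```text
t: 8.07
tcp_pos: [0.5111, 0.0945, 0.0374]
tcp_rot: [1.966, 2.449, 0.002]
wrist_force: [-0.1, 0.8, -3.7]
gripper_width: 0.0491
```

move_arm --increments '[{"tx": 0,"ty": 0,"tz": 0.3,"ax": 0,"ay": 0,"az": 0,"jaw": -1},{"tx": 0,"ty": 0,"tz": 0.6,"ax": 0,"ay": 0,"az": 0,"jaw": -1},{"tx": 0,"ty": 0,"tz": 0.9,"ax": 0,"ay": 0,"az": 0,"jaw": -1},{"tx": 0,"ty": 0,"tz": 1.05,"ax": 0,"ay": 0,"az": 0,"jaw": -1},{"tx": 0,"ty": 0,"tz": 1.05,"ax": 0,"ay": 0,"az": 0,"jaw": -1}]'

```text
t: 8.7
tcp_pos: [0.5113, 0.0945, 0.0281]
tcp_rot: [1.966, 2.448, 0.003]
wrist_force: [-4.0, -1.2, 5.4]
gripper_width: 0.0491
```

move_arm --increments '[{"tx": 0,"ty": 0,"tz": 0.2,"ax": 0,"ay": 0,"az": 0,"jaw": -1},{"tx": 0,"ty": 0,"tz": 0.3,"ax": 0,"ay": 0,"az": 0,"jaw": -1},{"tx": 0,"ty": 0,"tz": 0.3,"ax": 0,"ay": 0,"az": 0,"jaw": -1}]'

```text
t: 9.07
tcp_pos: [0.5113, 0.0945, 0.0281]
tcp_rot: [1.966, 2.448, 0.003]
wrist_force: [-10.0, -1.9, 16.2]
gripper_width: 0.0493
```

```bash
python3 -c "
from h import *
from plant import robot
c=robot.camera('side');np.savez('side1.npz',**c);crop(c['image'],270,180,90,90,6.5,'s1c.png');s=robot.read_state();print(s['tcp_pos'],s['wrist_force'],s['gripper_width'])"
```

```text
[0.51134888 0.09450405 0.02808787] [-9.89953249 -1.28797121 15.12071945] 0.04900864106288551
```

View pics/s1c.png

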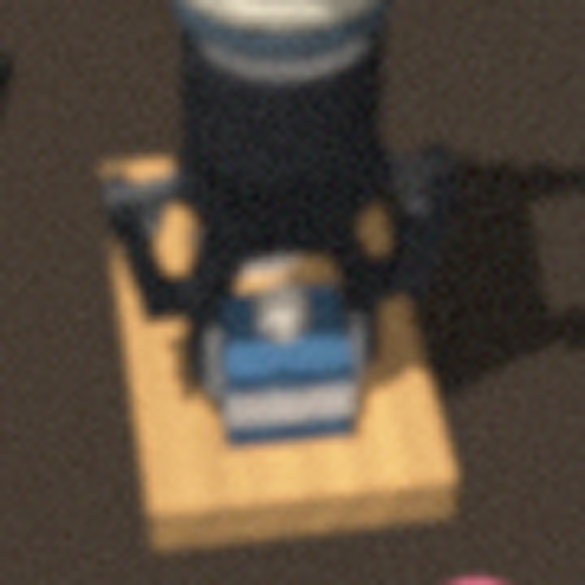

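move_arm --increments '[{"tx": 0,"ty": 0,"tz": 0,"ax": 0,"ay": 0,"az": 0,"jaw": -1},{"tx": 0,"ty": 0,"tz": 0,"ax": 0,"ay": 0,"az": 0,"jaw": 1},{"tx": 0,"ty": 0,"tz": 0,"ax": 0,"ay": 0,"az": 0,"jaw": 1},{"tx": 0,"ty": 0,"tz": -0.2,"ax": 0,"ay": 0,"az": 0,"jaw": 1},{"tx": 0,"ty": 0,"tz": -1,"ax": 0,"ay": 0,"az": 0,"jaw": 1},{"tx": 0,"ty": 0,"tz": -4,"ax": 0,"ay": 0,"az": 0,"jaw": 1},{"tx": 0,"ty": 0,"tz": -9,"ax": 0,"ay": 0,"az": 0,"jaw": 1},{"tx": 0,"ty": 0,"tz": -15,"ax": 0,"ay": 0,"az": 0,"jaw": 1},{"tx": 3,"ty": 0,"tz": -18,"ax": 0,"ay": 0,"az": 0,"jaw": 1},{"tx": 3,"ty": 0,"tz": -18,"ax": 0,"ay": 0,"az": 0,"jaw": 1},{"tx": 3,"ty": 0,"tz": -18,"ax": 0,"ay": 0,"az": 0,"jaw": 1}]'

```text
t: 10.5
tcp_pos: [0.5042, 0.1234, 0.2071]
tcp_rot: [1.966, 2.449, 0.001]
wrist_force: [0.0, 0.1, -0.0]
gripper_width: 0.0852
```

```bash
python3 -c "
from h import *
s,c=snap('w7')
crop(c['image'],200,100,240,180,3.2,'w7c.png');print(s['gripper_width'])
inc(s,[.47,.277,.2],80,False)"
```

```text
10.5 [0.5042 0.1234 0.2071]
0.08523149048484786
cur yaw 12.49 turn 67.51  a= [ 9.0000e-04  1.5000e-03 -1.1782e+00]  t(cm)= [15.73 -0.02  0.7 ]  rows>=6.3
```

View pics/w7c.png

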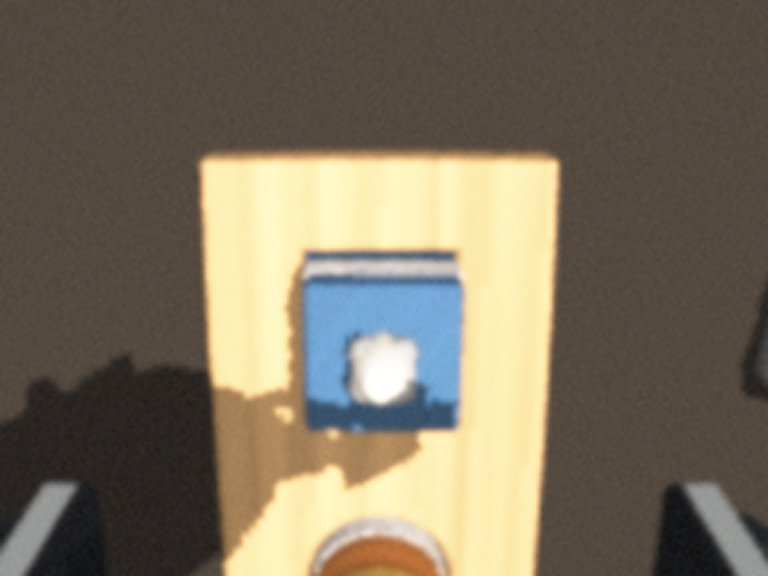

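The jar sits in the recess with its shoulder at crop (303–463, 281–430).

```bash
python3 - <<'E'
from h import *
c=load('w7.npz');q=lambda a,b:(200+(a+.5)/3.2-.5,100+(b+.5)/3.2-.5)
P=np.array([onz(c,q(*x),.058,True) for x in[(303,281),(463,281),(458,430),(306,430)]]);print(P.round(4).tolist(),P.mean(0),[np.linalg.norm(P[i]-P[i-1]).round(4) for i in range(4)])
print("neck top",onz(c,q(381,382),.078,True))
e=P[1]-P[0];print(np.degrees(np.arctan2(e[1],e[0])))
E
```

```text
[[0.4818, 0.1137, 0.058], [0.5296, 0.1243, 0.058], [0.54, 0.0757, 0.058], [0.4922, 0.0651, 0.058]] [0.51090459 0.0947076  0.058     ] [np.float64(0.0497), np.float64(0.0489), np.float64(0.0497), np.float64(0.049)]
neck top [0.51050569 0.09415643 0.078     ]
12.475344968186267
```

move_arm --increments '[{"tx": 3,"ty": 0,"tz": 0,"ax": 0,"ay": 0,"az": -0.16,"jaw": 0.5},{"tx": 6,"ty": 0,"tz": 0,"ax": 0,"ay": 0,"az": -0.32,"jaw": 0.5},{"tx": 9,"ty": 0,"tz": 0,"ax": 0,"ay": 0,"az": -0.48,"jaw": 0.5},{"tx": 11,"ty": 0,"tz": 0,"ax": 0,"ay": 0,"az": -0.64,"jaw": 0.5},{"tx": 13,"ty": 0,"tz": 0,"ax": 0,"ay": 0,"az": -0.8,"jaw": 0.5},{"tx": 15,"ty": 0,"tz": 0.3,"ax": 0,"ay": 0,"az": -0.96,"jaw": 0.5},{"tx": 15.7,"ty": 0,"tz": 0.7,"ax": 0,"ay": 0,"az": -1.12,"jaw": 0.5},{"tx": 15.7,"ty": 0,"tz": 0.7,"ax": 0,"ay": 0,"az": -1.18,"jaw": 0.5},{"tx": 15.7,"ty": 0,"tz": 0.7,"ax": 0,"ay": 0,"az": -1.18,"jaw": 0.5},{"tx": 15.7,"ty": 0,"tz": 0.7,"ax": 0,"ay": 0,"az": -1.18,"jaw": 0.5}]'

```text
t: 11.8
tcp_pos: [0.47, 0.2759, 0.1983]
tcp_rot: [-0.275, -3.128, 0.002]
wrist_force: [-0.2, -0.4, -0.3]
gripper_width: 0.0639
```

```bash
python3 -c "
from h import *
s,c=snap('w8');print(s['gripper_width'])
print(blobs(mask(c['image'],(5,150,90),(18,255,255)),60))"
```

```text
11.8 [0.47   0.2759 0.1983]
0.06393697636305723
[([401.0, 193.1], [382, 173, 52, 54, 967]), ([322.9, 201.6], [306, 185, 36, 43, 571]), ([121.4, 260.2], [104, 247, 30, 33, 456])]
```

View pics/w8.png

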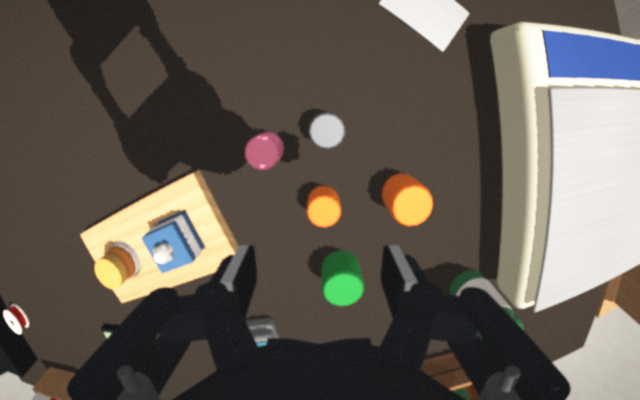

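The small orange cap's top is at about (325,210), smaller than the one at (410,205), with green at (343,290). All clear.

```bash
python3 - <<'E'
from h import *
c=load('w8.npz');crop(c['image'],285,170,80,70,9,'w8c.png')
q=cv2.cvtColor(c['image'],cv2.COLOR_RGB2HSV)
E
```

```text
(no output)
```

View pics/w8c.png

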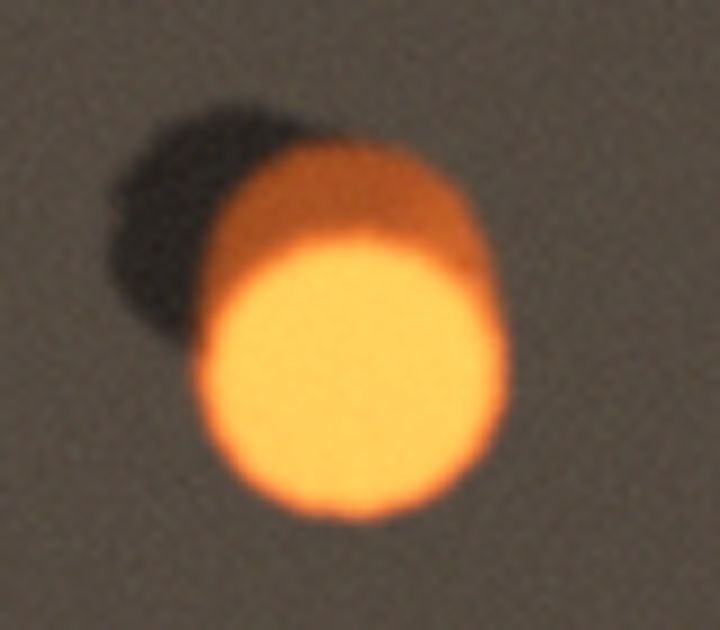

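```bash
python3 - <<'E'
from h import *
from plant import robot
c=load('w8.npz');w=load('w1.npz');t=load('top0.npz');q=lambda a,b:(285+(a+.5)/9-.5,170+(b+.5)/9-.5)
p=onz(c,q(353,377),.04,True);print(p,"dia",np.linalg.norm(onz(c,q(195,377),.04,True)-onz(c,q(510,377),.04,True)),np.linalg.norm(onz(c,q(353,232),.04,True)-onz(c,q(353,522),.04,True)))
print(tri([ray(c,q(353,377),True),ray(t,(239,201.5))]));print(tri([ray(c,q(353,377),True),ray(w,(349.5,57),True)]))
inc(robot.read_state(),[p[0],p[1],.08],80,False)
E
```

```text
[0.5017337  0.27470087 0.04      ] dia 0.036162299018563306 0.035351470209330244
(array([0.50015761, 0.27388781, 0.04203472]), [np.float64(0.0012230450889603025), np.float64(0.0012230450889603747)])
(array([0.50234774, 0.27392794, 0.03678439]), [np.float64(0.0008012648354289868), np.float64(0.000801264835428867)])
cur yaw 79.98 turn 0.02  a= [-0.0012 -0.0005 -0.0003]  t(cm)= [-3.15  0.44 11.86]  rows>=2.0
```

move_arm --increments '[{"tx": -2,"ty": 0.3,"tz": 3,"ax": 0,"ay": 0,"az": 0,"jaw": 0.5},{"tx": -3.15,"ty": 0.44,"tz": 7,"ax": 0,"ay": 0,"az": 0,"jaw": 0.5},{"tx": -3.15,"ty": 0.44,"tz": 11,"ax": 0,"ay": 0,"az": 0,"jaw": 0.5},{"tx": -3.15,"ty": 0.44,"tz": 11.9,"ax": -0.001,"ay": 0,"az": 0,"jaw": 0.5},{"tx": -3.15,"ty": 0.44,"tz": 11.9,"ax": -0.001,"ay": 0,"az": 0,"jaw": 0.5}]'

```text
t: 12.48
tcp_pos: [0.5017, 0.2746, 0.08]
tcp_rot: [-0.275, -3.129, 0.001]
wrist_force: [-0.0, -0.4, 0.5]
gripper_width: 0.0639
```

```bash
python3 -c "
from h import *
s,c=snap('w9')
crop(c['image'],220,170,180,140,4.2,'w9c.png')
inc(s,[.5017,.2747,.0095],80,False)"
```

```text
12.475 [0.5017 0.2746 0.08  ]
cur yaw 79.95 turn 0.05  a= [-0.0004 -0.0008 -0.0008]  t(cm)= [-0.    0.01  7.05]  rows>=1.1
```

View pics/w9c.png

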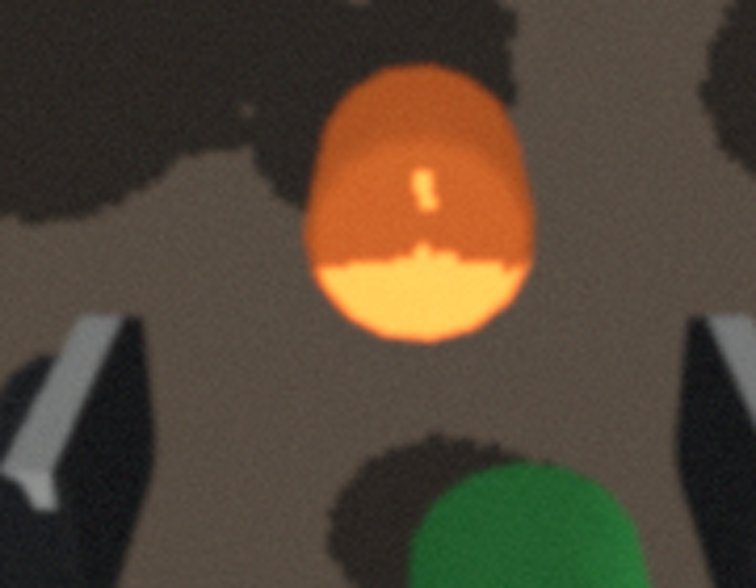

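```bash
python3 - <<'E'
from h import *
c=load('w9.npz');q=lambda a,b:(220+(a+.5)/4.2-.5,170+(b+.5)/4.2-.5)
print(onz(c,q(420,238),.04,True),onz(c,q(305,235),.04,True)-onz(c,q(535,235),.04,True),(onz(c,q(420,342),.04,True)+onz(c,q(420,137),.04,True))/2)
E
```

```text
[0.50109715 0.27460842 0.04      ] [-6.09983772e-03 -3.44266216e-02  2.77555756e-17] [0.5018829  0.27447189 0.04      ]
```

move_arm --increments '[{"tx": 0,"ty": 0,"tz": 3,"ax": 0,"ay": 0,"az": 0,"jaw": 0.5},{"tx": 0,"ty": 0,"tz": 5.5,"ax": 0,"ay": 0,"az": 0,"jaw": 0.5},{"tx": 0,"ty": 0,"tz": 6.8,"ax": 0,"ay": -0.0008,"az": 0,"jaw": 0.5},{"tx": 0,"ty": 0,"tz": 7.05,"ax": 0,"ay": -0.0008,"az": 0,"jaw": 0.5},{"tx": 0,"ty": 0,"tz": 7.05,"ax": 0,"ay": -0.0008,"az": 0,"jaw": 0.5},{"tx": 0,"ty": 0,"tz": 7.05,"ax": 0,"ay": -0.0008,"az": 0,"jaw": -1},{"tx": 0,"ty": 0,"tz": 7.05,"ax": 0,"ay": -0.0008,"az": 0,"jaw": -1},{"tx": 0,"ty": 0,"tz": 7.05,"ax": 0,"ay": -0.0008,"az": 0,"jaw": -1},{"tx": 0,"ty": 0,"tz": 7.05,"ax": 0,"ay": -0.0008,"az": 0,"jaw": -1},{"tx": 0,"ty": 0,"tz": 7.05,"ax": 0,"ay": -0.0008,"az": 0,"jaw": -1}]'

```text
t: 13.78
tcp_pos: [0.5033, 0.2754, 0.0122]
tcp_rot: [0.274, 3.125, 0.003]
wrist_force: [-0.2, 0.1, 6.0]
gripper_width: 0.0348
```

move_arm --increments '[{"tx": 0,"ty": 0,"tz": -2,"ax": 0,"ay": 0,"az": 0,"jaw": -1},{"tx": 0,"ty": 0,"tz": -6,"ax": 0,"ay": 0,"az": 0,"jaw": -1},{"tx": 0,"ty": 0,"tz": -11,"ax": 0,"ay": 0,"az": 0,"jaw": -1},{"tx": 0,"ty": 0,"tz": -14,"ax": 0,"ay": 0,"az": 0,"jaw": -1},{"tx": 0,"ty": 0,"tz": -14,"ax": 0,"ay": 0,"az": 0,"jaw": -1}]'

```text
t: 14.4
tcp_pos: [0.504, 0.2759, 0.1569]
tcp_rot: [0.274, 3.119, 0.009]
wrist_force: [0.5, -0.1, -1.4]
gripper_width: 0.0344
```

```bash
python3 -c "
from h import *
s,c=snap('w10')
crop(c['image'],220,170,200,150,4,'w10c.png');print(s['gripper_width'],s['wrist_force'],R.from_rotvec(s['tcp_rot']).as_matrix()[:,2])
inc(s,[.5107,.0945,.13],80,False);inc(s,[.5107,.0945,.13],12.5,False);inc(s,[.5107,.0945,.13],57.5,False)"
```

```text
14.4 [0.504  0.2759 0.1569]
0.03443688816424631 [ 0.49151864 -0.14854354 -1.39352359] [ 0.01064051  0.00466302 -0.99993252]
cur yaw 79.97 turn 0.03  a= [ 0.0064  0.0097 -0.0006]  t(cm)= [ -3.79 -17.76   2.61]  rows>=2.9
cur yaw 79.97 turn -67.47  a= [0.0114 0.0047 1.1775]  t(cm)= [ -3.79 -17.76   2.61]  rows>=6.3
cur yaw 79.97 turn -22.47  a= [0.0083 0.0083 0.3921]  t(cm)= [ -3.79 -17.76   2.61]  rows>=2.9
```

View pics/w10c.png

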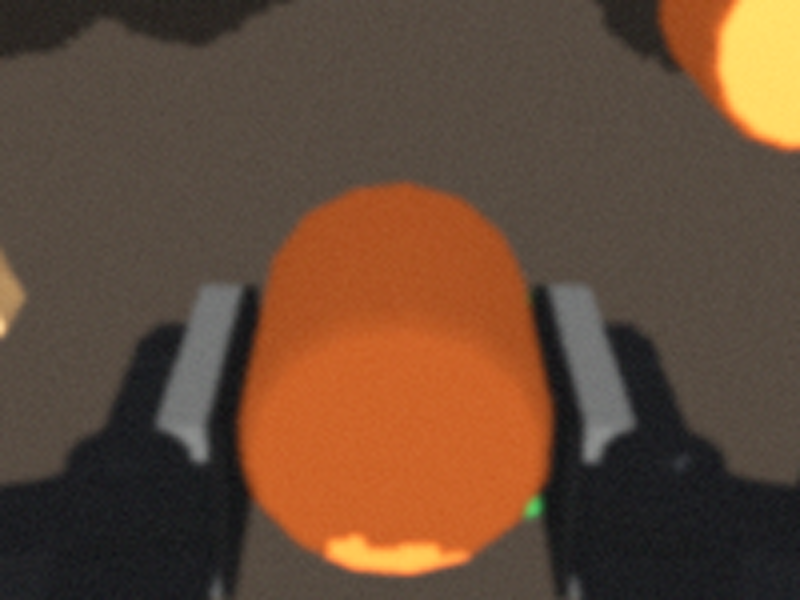

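```bash
python3 - <<'E'
from h import *
c=load('w10.npz');q=lambda a,b:(220+(a+.5)/4-.5,170+(b+.5)/4-.5)
M=R.from_rotvec(c["rot"]).as_matrix()
o=M.T@(c["world_from_camera"][:3,3]-c["tcp"])
def g(a,b,zt):
    _,d=ray(c,q(a,b),True);d=M.T@d;return o+d*(zt-o[2])/d[2]
for zt in(-.0278,-.026,-.03):
    L,Rr,T,B=[g(a,b,zt) for a,b in((240,425),(552,425),(398,325),(398,575))]
    print(zt,"w",(Rr-L)[1].round(4),"y",((L+Rr)/2)[1].round(4),"d",(T-B)[0].round(4),"x",((T+B)/2)[0].round(4))
for zt in(.0122,.010,.014):
    print("foot front",zt,g(403,183,zt).round(4)," cx=",(g(403,183,zt)[0]-.018).round(4))
E
```

```text
-0.0278 w 0.0338 y -0.0008 d 0.033 x 0.001
-0.026 w 0.0344 y -0.0008 d 0.0336 x -0.0002
-0.03 w 0.0332 y -0.0008 d 0.0324 x 0.0024
foot front 0.0122 [0.0183 0.0001 0.0122]  cx= 0.0003
foot front 0.01 [0.0192 0.0001 0.01  ]  cx= 0.0012
foot front 0.014 [0.0177 0.0002 0.014 ]  cx= -0.0003
```

```bash
python3 -c "
from h import *
from plant import robot
inc(robot.read_state(),[.5112,.0948,.125],80,False)"
```

```text
cur yaw 79.97 turn 0.03  a= [ 0.004   0.0064 -0.0006]  t(cm)= [ -3.92 -17.66   2.86]  rows>=2.9
```

move_arm --increments '[{"tx": -0.9,"ty": -4,"tz": 0,"ax": 0.004,"ay": 0.006,"az": 0,"jaw": -1},{"tx": -1.8,"ty": -8,"tz": 0,"ax": 0.004,"ay": 0.006,"az": 0,"jaw": -1},{"tx": -2.8,"ty": -12.5,"tz": 0,"ax": 0.004,"ay": 0.006,"az": 0,"jaw": -1},{"tx": -3.6,"ty": -16,"tz": 0.5,"ax": 0.005,"ay": 0.008,"az": 0,"jaw": -1},{"tx": -3.9,"ty": -17.7,"tz": 1.5,"ax": 0.005,"ay": 0.008,"az": 0,"jaw": -1},{"tx": -3.9,"ty": -17.7,"tz": 2.8,"ax": 0.005,"ay": 0.008,"az": 0,"jaw": -1},{"tx": -3.9,"ty": -17.7,"tz": 2.8,"ax": 0.005,"ay": 0.008,"az": 0,"jaw": -1},{"tx": -3.9,"ty": -17.7,"tz": 2.8,"ax": 0.005,"ay": 0.008,"az": 0,"jaw": -1}]'

```text
t: 15.45
tcp_pos: [0.5108, 0.0955, 0.1254]
tcp_rot: [-0.272, -3.128, 0.001]
wrist_force: [-0.8, -0.4, -0.8]
gripper_width: 0.0344
```

```bash
python3 -c "
from h import *
from plant import robot
s,c=snap('w11')
crop(c['image'],220,150,200,150,4,'w11c.png');print(s['gripper_width'],s['wrist_force'],R.from_rotvec(s['tcp_rot']).as_matrix()[:,2])
c=robot.camera('side');np.savez('side2.npz',**c);crop(c['image'],270,180,90,80,7,'s2c.png')
inc(s,[.5112,.0948,.084],80,False)"
```

```text
15.45 [0.5108 0.0955 0.1254]
0.03442676983171776 [-0.76765644 -0.42074828 -0.78876871] [-2.22062020e-03 -3.66636621e-04 -9.99997467e-01]
cur yaw 80.05 turn -0.05  a= [-0.0007 -0.0021  0.0009]  t(cm)= [-0.06 -0.06  4.14]  rows>=0.7
```

View pics/w11c.png

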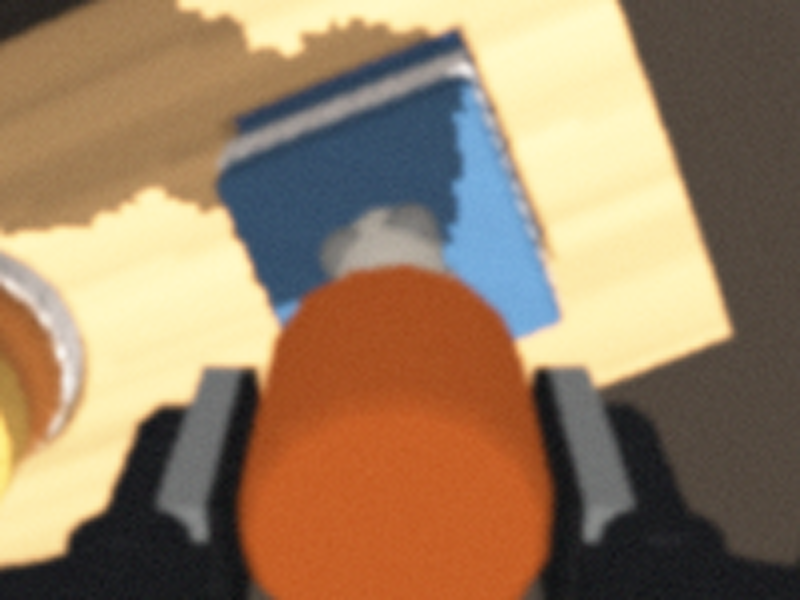

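View pics/s2c.png

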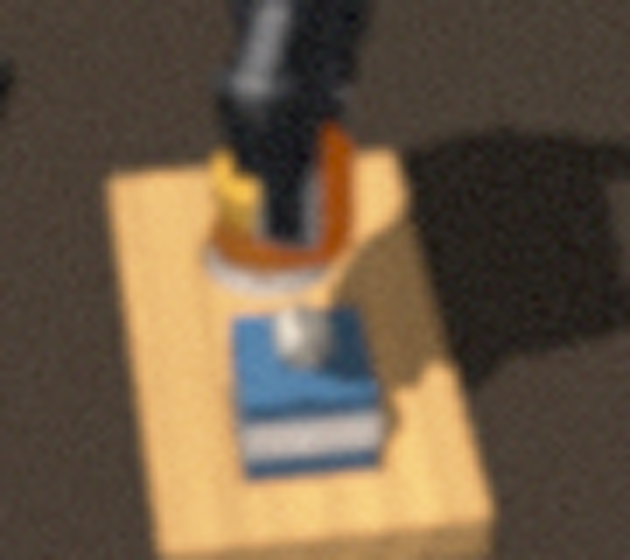

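```bash
python3 - <<'E'
from h import *
c=load('w11.npz');q=lambda a,b:(220+(a+.5)/4-.5,150+(b+.5)/4-.5)
A,B,C=[onz(c,q(*x),.058,True) for x in((218,178),(560,320),(462,84))];print((A+B)/2,np.linalg.norm(A-B),np.linalg.norm(A-C),np.linalg.norm(B-C))
M=R.from_rotvec(c["rot"]).as_matrix();print("in tool",M.T@((A+B)/2-c["tcp"]))
p=onz(c,q(403,266),.1254-.0122,True);print("cap front in tool",M.T@(p-c["tcp"]))
E
```

```text
[0.51020116 0.09418539 0.058     ] 0.0678318866717594 0.04638286183517742 0.04821518854556479
in tool [ 0.00020845 -0.00139649  0.06743265]
cap front in tool [0.017924   0.00020167 0.01226895]
```

move_arm --increments '[{"tx": -0.02,"ty": -0.09,"tz": 1,"ax": -0.0007,"ay": -0.002,"az": 0,"jaw": -1},{"tx": -0.02,"ty": -0.09,"tz": 2,"ax": -0.0007,"ay": -0.002,"az": 0,"jaw": -1},{"tx": -0.02,"ty": -0.09,"tz": 2.8,"ax": -0.0007,"ay": -0.002,"az": 0,"jaw": -1},{"tx": -0.02,"ty": -0.09,"tz": 3.4,"ax": -0.0007,"ay": -0.002,"az": 0,"jaw": -1},{"tx": -0.02,"ty": -0.09,"tz": 3.9,"ax": -0.0007,"ay": -0.002,"az": 0,"jaw": -1},{"tx": -0.02,"ty": -0.09,"tz": 4.1,"ax": -0.0007,"ay": -0.002,"az": 0,"jaw": -1},{"tx": -0.02,"ty": -0.09,"tz": 4.1,"ax": -0.0007,"ay": -0.002,"az": 0,"jaw": -1}]'

```text
t: 16.42
tcp_pos: [0.5112, 0.0944, 0.0851]
tcp_rot: [0.273, 3.129, 0.0]
wrist_force: [-0.3, 0.3, 0.1]
gripper_width: 0.0344
```

```bash
python3 -c "
from h import *
from plant import robot
s=robot.read_state();print(s['tcp_pos'],s['wrist_force'],s['gripper_width'])
inc(s,[.5108,.0946,.066],80,False)"
```

```text
[0.51115464 0.0943974  0.0851101 ] [-0.2540373   0.29098048  0.08353964] 0.03437902364532721
cur yaw 80.04 turn -0.04  a= [0.0002 0.0011 0.0007]  t(cm)= [0.04 0.01 1.91]  rows>=0.3
```

move_arm --increments '[{"tx": 0.04,"ty": 0.01,"tz": 0.2,"ax": 0,"ay": 0.001,"az": 0,"jaw": -1},{"tx": 0.04,"ty": 0.01,"tz": 0.4,"ax": 0,"ay": 0.001,"az": 0,"jaw": -1},{"tx": 0.04,"ty": 0.01,"tz": 0.6,"ax": 0,"ay": 0.001,"az": 0,"jaw": -1},{"tx": 0.04,"ty": 0.01,"tz": 0.8,"ax": 0,"ay": 0.001,"az": 0,"jaw": -1}]'

```text
t: 16.92
tcp_pos: [0.5122, 0.0947, 0.0793]
tcp_rot: [0.272, 3.125, 0.001]
wrist_force: [0.9, -0.7, 8.0]
gripper_width: 0.0349
```

move_arm --increments '[{"tx": 0,"ty": 0,"tz": 0.2,"ax": 0,"ay": 0,"az": 0,"jaw": -1},{"tx": 0,"ty": 0,"tz": 0.4,"ax": 0,"ay": 0,"az": 0,"jaw": -1},{"tx": 0,"ty": 0,"tz": 0.6,"ax": 0,"ay": 0,"az": 0,"jaw": -1},{"tx": 0,"ty": 0,"tz": 0.7,"ax": 0,"ay": 0,"az": 0,"jaw": -1}]'

```text
t: 17.42
tcp_pos: [0.5118, 0.0947, 0.0714]
tcp_rot: [0.272, 3.126, 0.001]
wrist_force: [-0.3, 0.2, -0.9]
gripper_width: 0.0343
```

```bash
python3 -c "
from h import *
from plant import robot
s=robot.read_state();print(s['tcp_pos'],s['wrist_force'],s['gripper_width'])
inc(s,[.5108,.0946,.066],80,False)"
```

```text
[0.51184887 0.09465291 0.07139286] [-0.32973231  0.15194494 -0.93923963] 0.034286997613211315
cur yaw 80.04 turn -0.04  a= [0.001  0.0032 0.0007]  t(cm)= [ 0.1  -0.02  0.54]  rows>=0.1
```

The force rose to 8 N and then dropped to about 0, so the cap is through the click. Now I'll press down onto the shoulder.

move_arm --increments '[{"tx": 0.06,"ty": 0,"tz": 0.2,"ax": 0.001,"ay": 0.003,"az": 0,"jaw": -1},{"tx": 0.06,"ty": 0,"tz": 0.35,"ax": 0.001,"ay": 0.003,"az": 0,"jaw": -1},{"tx": 0.06,"ty": 0,"tz": 0.5,"ax": 0.001,"ay": 0.003,"az": 0,"jaw": -1},{"tx": 0.06,"ty": 0,"tz": 0.5,"ax": 0.001,"ay": 0.003,"az": 0,"jaw": -1}]'

```text
t: 17.92
tcp_pos: [0.5119, 0.0948, 0.0702]
tcp_rot: [0.272, 3.127, 0.0]
wrist_force: [-7.6, -1.3, 17.5]
gripper_width: 0.0345
```

move_arm --increments '[{"tx": 0,"ty": 0,"tz": 0.4,"ax": 0,"ay": 0,"az": 0,"jaw": -1},{"tx": 0,"ty": 0,"tz": 0.5,"ax": 0,"ay": 0,"az": 0,"jaw": -1},{"tx": 0,"ty": 0,"tz": 0.5,"ax": 0,"ay": 0,"az": 0,"jaw": -1},{"tx": 0,"ty": 0,"tz": 0.5,"ax": 0,"ay": 0,"az": 0,"jaw": -1},{"tx": 0,"ty": 0,"tz": 0.5,"ax": 0,"ay": 0,"az": 0,"jaw": -1}]'

```text
t: 18.55
tcp_pos: [0.5122, 0.0948, 0.0702]
tcp_rot: [0.272, 3.125, 0.001]
wrist_force: [-12.5, -1.3, 24.1]
gripper_width: 0.0339
```

```bash
python3 -c "
from h import *
from plant import robot
s,c=snap('w12');print(s['gripper_width'],s['wrist_force'],R.from_rotvec(s['tcp_rot']).as_matrix()[:,2])
crop(c['image'],220,150,200,150,4,'w12c.png')
c=robot.camera('side');crop(c['image'],270,170,90,80,7,'s3c.png')
s=robot.read_state();print(s['t'],s['tcp_pos'],s['wrist_force'])"
```

```text
18.55 [0.5122 0.0948 0.0702]
0.03392387461335761 [-12.51573505  -1.31207102  24.10219817] [ 5.13440522e-03  1.62086925e-05 -9.99986819e-01]
18.65 [0.51216388 0.09476685 0.070223  ] [-10.76870238  -2.34387152  23.74158218]
```

View pics/w12c.png

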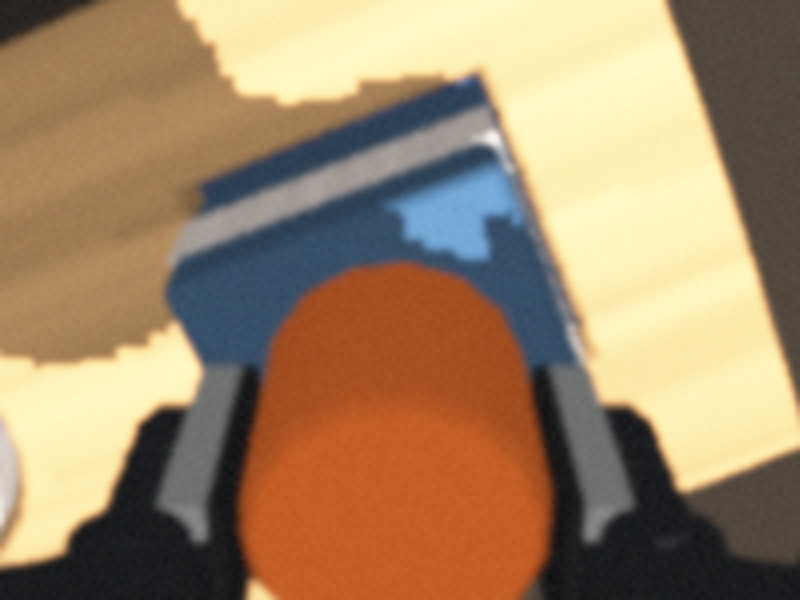

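View pics/s3c.png

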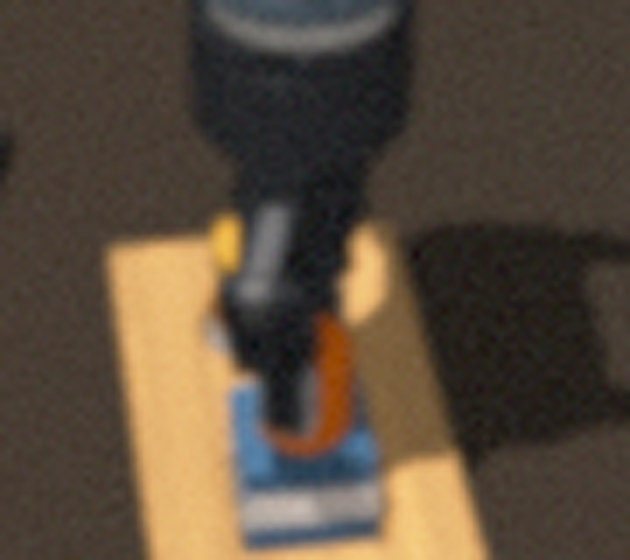

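The cap's foot stands on the shoulder. The TCP is at 70.2 mm, which is exactly the height predicted for a seated cap, and the push is steady at 24 N. I'm handing in.

```bash
python3 -c "
from plant import robot
print(robot.finish_job())
s=robot.read_state();print(s['t'],s['tcp_pos'],s['wrist_force'])"
```

```text
the job is handed in; nothing more can be done
None
the job is handed in; nothing more can be done
```

I set the jar down in the square recess and snapped the small orange cap onto its neck. I handed the job in at about 18.7 s, still holding the cap pressed down; no verdict comes back.

- **Jar:** it bottomed out at TCP z 28.1 mm, exactly as predicted from the grasp height. It was pressed with about 16 N, and the next picture showed it seated and square in the recess.
- **Cap:** the force rose to 8 N, dropped to about 0 at the click, then rose again at TCP z 70.2 mm, the predicted seated height. The last reading before handing in was a steady 24 N downward with the cap upright to about 5 mrad.
- **Side force and centring:** about 11–12 N of side force showed while pressing. The tool sat about 1.6 mm from the measured jar centre, inside the 4 mm allowed.
- **Bystanders:** I saw no contact with any of them, but I did not re-measure their positions at the end.
- **Weaker checks:** some two-view height measurements were 4 mm or more off the stated values, with a few jar corners worse. The widths seen from the wrist camera read 1–2 mm small. The contact heights agreed with the stated sizes, so I relied on those.
- **Refused move:** one early move call was refused for missing fields and did not move the arm.

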